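# Load the clamp fixture, find its loose bolt and hold that cap open

## Task

Set the steel setting block down flat and square in the nest at the end of the clamp fixture, where it stands in for the workpiece, and let go of it. Then tap the three black bolt heads from above one after another, without hammering on them, until you find the one that gives; take the orange tab of that bolt's blue cap, swing the cap up to about 45 degrees so that the thread below can be dressed, and finish while still holding it open. The block stays seated, and the heater blade and the screw cup are left where they are.

Things in the scene. Friction and masses are not known exactly. Their poses are not given: they have to be found in the camera images.
- block_center (a point): centre of the loose light-grey steel setting block (25 x 50 x 38 mm, 0.25 kg, three shallow dimples on its top); the point is half-way up, 19 mm above its underside. Its own x axis runs along the 25 mm side, y along the 50 mm side, z up. It starts standing on the bench in front of the fixture with its 50 mm side roughly along the robot's x
- nest_seat (a point): centre of the floor of the nest, the rectangular pocket in the bright plate (78 x 56 mm) at the left end of the fixture. The floor is 10 mm above the bench. The pocket is 53.6 mm along this frame's x, 28.6 mm along its y; its walls are 8 mm high with a small bevel. Axes: x across the bar away from the robot, y along the bar to its left end, z up
- fixture: fixed dark bar, 104 x 312 x 10 mm, origin at the centre of its underside, axes as the nest's. The nest is at y = +112.5 mm; three clamps that look the same stand in a row at y = +37.5, -37.5 and -112.5 mm, where a, b and c may be in any order
- setting_block: the setting block itself; origin at the centre of its underside
- head_a: black round bolt head of clamp a, 16 mm across, 10 mm high, on the blue cap; origin at the centre of its underside, axes as the nest's. With the cap shut its top is 52 mm above the bench. A tight bolt does not give; the one loose bolt sinks 4 mm under a push (2 N starts it, 5 N takes it fully down) and springs back. At rest all three stand equally high
- bolt_a (a joint): how far the bolt of clamp a is pushed down into its cap, m: 0 at rest, up to 0.004 if it is the loose one, under 0.001 if it is tight
- tab_a (a point): orange upright grip tab at the free (far) end of the blue cap of clamp a: 16 mm along the nest's x, 12 mm thick along the nest's y, 24 mm high, standing on an equally thin (12 mm) tongue; the point is the centre of its foot, which is 42 mm above the bench when the cap is shut. It turns with the cap
- cap_a: blue hinged cap plate of clamp a, 8 mm thick, 36 mm wide over its first 50 mm from the hinge, then a 12 mm wide tongue with the orange tab; origin on the hinge pin, axes as the nest's when shut
- hinge_a (a point): middle of the hinge pin of the cap of clamp a, 38 mm above the bench, at the near (robot) end of the cap; the pin runs along the nest's y. With the cap shut, the tab's foot is 68 mm from it along the nest's x and 4 mm higher, the bolt head 30 mm. The cap swings up and toward the robot
- open_a (a joint): opening angle of the cap of clamp a, rad: 0 shut (level), 1.2 the stop. A cap with a tight bolt is locked shut; the loose one's weighs 0.15 kg in all, turns freely and falls shut by itself when let go
- head_b: black round bolt head of clamp b, 16 mm across, 10 mm high, on the blue cap; origin at the centre of its underside, axes as the nest's. With the cap shut its top is 52 mm above the bench. A tight bolt does not give; the one loose bolt sinks 4 mm under a push (2 N starts it, 5 N takes it fully down) and springs back. At rest all three stand equally high
- bolt_b (a joint): how far the bolt of clamp b is pushed down into its cap, m: 0 at rest, up to 0.004 if it is the loose one, under 0.001 if it is tight
- tab_b (a point): orange upright grip tab at the free (far) end of the blue cap of clamp b: 16 mm along the nest's x, 12 mm thick along the nest's y, 24 mm high, standing on an equally thin (12 mm) tongue; the point is the centre of its foot, which is 42 mm above the bench when the cap is shut. It turns with the cap
- cap_b: blue hinged cap plate of clamp b, 8 mm thick, 36 mm wide over its first 50 mm from the hinge, then a 12 mm wide tongue with the orange tab; origin on the hinge pin, axes as the nest's when shut
- hinge_b (a point): middle of the hinge pin of the cap of clamp b, 38 mm above the bench, at the near (robot) end of the cap; the pin runs along the nest's y. With the cap shut, the tab's foot is 68 mm from it along the nest's x and 4 mm higher, the bolt head 30 mm. The cap swings up and toward the robot
- open_b (a joint): opening angle of the cap of clamp b, rad: 0 shut (level), 1.2 the stop. A cap with a tight bolt is locked shut; the loose one's weighs 0.15 kg in all, turns freely and falls shut by itself when let go
- head_c: black round bolt head of clamp c, 16 mm across, 10 mm high, on the blue cap; origin at the centre of its underside, axes as the nest's. With the cap shut its top is 52 mm above the bench. A tight bolt does not give; the one loose bolt sinks 4 mm under a push (2 N starts it, 5 N takes it fully down) and springs back. At rest all three stand equally high
- bolt_c (a joint): how far the bolt of clamp c is pushed down into its cap, m: 0 at rest, up to 0.004 if it is the loose one, under 0.001 if it is tight
- tab_c (a point): orange upright grip tab at the free (far) end of the blue cap of clamp c: 16 mm along the nest's x, 12 mm thick along the nest's y, 24 mm high, standing on an equally thin (12 mm) tongue; the point is the centre of its foot, which is 42 mm above the bench when the cap is shut. It turns with the cap
- cap_c: blue hinged cap plate of clamp c, 8 mm thick, 36 mm wide over its first 50 mm from the hinge, then a 12 mm wide tongue with the orange tab; origin on the hinge pin, axes as the nest's when shut
- hinge_c (a point): middle of the hinge pin of the cap of clamp c, 38 mm above the bench, at the near (robot) end of the cap; the pin runs along the nest's y. With the cap shut, the tab's foot is 68 mm from it along the nest's x and 4 mm higher, the bolt head 30 mm. The cap swings up and toward the robot
- open_c (a joint): opening angle of the cap of clamp c, rad: 0 shut (level), 1.2 the stop. A cap with a tight bolt is locked shut; the loose one's weighs 0.15 kg in all, turns freely and falls shut by itself when let go
- heater_blade: bystander: pale brown insulating bar with a metal blade, 18 x 52 x 24 mm, loose, on the bench to the right of the block; origin at the centre of its underside
- screw_cup: bystander: small round open light-grey cup, 45 mm across, 18 mm high, loose, on the bench at the left; origin at the centre of its underside
Mind the look-alikes: they are no part of the job. What is shaped like the setting_block but pink or purple is not meant.

How it is judged:
On the way, in this order (a step that is already met when the one before it is completed fails the run):
1. the setting block sits flat and square in the nest, let go, all caps still shut (horizontal distance between block_center and nest_seat below 0.005 m and z of block_center in the frame of nest_seat between 0.016 and 0.022 m and angle between block_center's own z axis and vertical below 0.07 rad and angle between the y axis of block_center and the x axis of nest_seat, either way round below 0.15 rad and contact force between the fingers and setting_block below 0.1 N and value of joint each of open_a, open_b, open_c below 0.1 rad), for 0.2 s.
2. the loose bolt is found: a bolt head is pressed from above and gives, with all caps shut (((value of joint bolt_a above 0.002 m and contact force between anything else and head_a above 0.5 N) or (value of joint bolt_b above 0.002 m and contact force between anything else and head_b above 0.5 N) or (value of joint bolt_c above 0.002 m and contact force between anything else and head_c above 0.5 N)) and value of joint each of open_a, open_b, open_c below 0.1 rad), for 0.02 s.
3. its cap is swung up (value of joint any of open_a, open_b, open_c above 0.6 rad), for 0.1 s.
At the end, for the whole second after the job is handed in: The cap of the loose bolt is held still by its orange tab in the fingers, 0.6 to 1.05 rad (about 34 to 60 degrees) open; the setting block is in the nest, centred within 5 mm, its underside within 3 mm of the nest floor, upright within 0.07 rad and square within 0.15 rad (((value of joint open_a between 0.6 and 1.05 rad and velocity of joint open_a between -0.1 and 0.1 rad/s and contact force between the fingers and cap_a above 1 N) or (value of joint open_b between 0.6 and 1.05 rad and velocity of joint open_b between -0.1 and 0.1 rad/s and contact force between the fingers and cap_b above 1 N) or (value of joint open_c between 0.6 and 1.05 rad and velocity of joint open_c between -0.1 and 0.1 rad/s and contact force between the fingers and cap_c above 1 N)) and horizontal distance between block_center and nest_seat below 0.005 m and z of block_center in the frame of nest_seat between 0.016 and 0.022 m and angle between block_center's own z axis and vertical below 0.07 rad and angle between the y axis of block_center and the x axis of nest_seat, either way round below 0.15 rad); the arm keeps its last pose, push and grip.
It fails at once if a bolt head is hammered (more than 40 N) (contact force between anything else and head_a above 40 N or contact force between anything else and head_b above 40 N or contact force between anything else and head_c above 40 N).
It fails at once if the heater blade or the screw cup is pushed more than 20 mm away (distance of any of heater_blade, screw_cup from where it was at the start of the episode above 0.02 m).
It also fails if it takes over 54 s, if anything falls off the work surface, if the arm or the gripper's body presses on something with over 40 N, if the wrist force passes 120 N, or if a joint passes its speed limit or range.

## Robot

A 6-joint arm with a two-finger parallel gripper is mounted at the origin on a cart in front of the work surface, level with it; the furniture and walls round the work are solid. World frame = base frame: x ahead of the robot, y to its left, z up, the work surface at z = 0. Lengths are in m, angles in rad, forces in N, time in s.
With the tool pointing down it reaches from about 0.3 to 0.875 m from the base axis. Payload 6.4 kg.
Tool frame: the origin (TCP) lies on the centre line of the jaws, within the pads' length; the fingertips stand ctrl.tip_extent ahead of it and the grasp point (between the pads) lies 8 mm behind it (ctrl.tip_extent is the distance from the TCP to the fingertips, in m); z points along the fingers, y is the line along which they close (so a half turn about z gives the same grasp; the last joint's range is limited). The gripper opens to 85 mm and grips with 20 to 120 N. Pads are 22 mm wide; open, the fingers measure 114 mm over their backs; the gripper's body (76 mm by 85 mm) begins 54 mm behind the grasp point. The pads swing forward as they close: fully open they stand 13 mm farther back than shut.
Start: joints at [-1.407, 0.181, 1.607, -0, 1.354, -0.206], TCP at [0.208, -0.536, 0.242] pointing down, gripper open.
Joint ranges: [-2.99, 2.99], [-0.89, 2.07], [0.3, 2.58], [-1.14, 4.28], [0, 2.63], [-3.12, 3.12]. Speed limits (rad/s): [2.57, 2.57, 3.01, 3.14, 3.14, 3.14].

## Interface

Orientations are given as a unit quaternion [w, x, y, z].
In Python, from bench import ctrl gives the robot as it stands.
- The arm moves only by the shell command python3 -m handwheel 'ROWS'. ROWS is JSON, a list of rows, each a list of 7 numbers: the turn, a rotation vector about the tool's x, y, z as a fraction of full scale, then the shift along the tool's x, y, z as a fraction of full scale, then the opening, from 0 (shut) to 1 (fully open). In form: [[rx, ry, rz, x, y, z, jaw], ...]. A call has exactly 8 rows; each row shifts and turns the commanded pose from where the row before left it, along the tool's axes as they then stand; what a row does not reach is not made up. Full scale, the value 1, is 300 mm for a shift and pi rad for a turn. A row lasts 1/10 s, in which the tool goes at most 50 mm and 8.59 degrees, less where a joint would pass 70% of its speed; a pose out of reach is approached as far as the arm can. A call with a number of a shift or a turn outside -1 to 1 is refused whole. A call with a gripper value outside its range is refused whole. The fingers move at their own pace and stop on an object; the grip force is fixed at half the most. Time passes only in rows, so rows that do not move let the fingers close, or fill a call up. It gives the time, the measured TCP pose, the force, the opening and the grip force at its end, in the units of the state.
- ctrl.get_obs(): the state, without advancing time (a new reading comes with each control period).
- ctrl.camera(name): name is "side" or "top"; returns the picture (384x512x3 uint8, blue, green, red); there is no depth.
- ctrl.camera_model(name): a dict with "camera_matrix" (3x3 intrinsics, pixels), "cam_to_world" (4x4, takes a point from camera to world coordinates). Camera axes: x right, y up, looking along -z (the intrinsics and any distortion apply to the point x, -y, -z); pixel columns grow to the right and rows downward; lengths in m; the calibration is good to about 2 mm. A picture is of the moment at which its call begins. camera_model takes no time and is no camera call.
- ctrl.hand_in(): hands the job in; it is judged then, once.
The state is a dict: "time_s": time; "q": joint angles; "dq": joint speeds; "joint_efforts": joint torques, N m; "eef_pos": TCP position; "eef_rot": TCP orientation; "wrist_force": force on the tool from outside, world axes, zero at the start; "torque": the same for the moment, N m; "opening": opening from 0.0 (shut) to 1.0 (fully open); "grasp_force": force on a finger pad.
Only numpy, scipy, OpenCV 4.12 (cv2) and the standard library are available. Lean on these libraries where they do the work, as an engineer would, in place of code of your own. Each camera call takes 0.05 s, during which the arm holds its last target. There are 200 camera calls.

## Working session

There is one attempt and no reset: what is moved stays moved. The work goes in short steps, Python scripts to look and compute and a shell command to move; the robot and the scene stay as the last step left them, time stands still between calls to the robot, and variables do not carry over. Pictures are saved under pics/ and viewed, at most 10 in all, crops included, and the job is handed in when it is done.

```bash
mkdir -p pics; ls; python3 - <<'E'
from bench import ctrl
import cv2
for n in("top","side"):
    cv2.imwrite(f"pics/{n}0.png",ctrl.camera(n)); m=ctrl.camera_model(n); print(m)
print(ctrl.tip_extent, ctrl.get_obs())
E
```

```text
pics
{'camera_matrix': array([[358.00990222,   0.        , 257.30145085],
       [  0.        , 358.00990222, 197.72876753],
       [  0.        ,   0.        ,   1.        ]]), 'cam_to_world': array([[ 0.01852066,  0.9961535 , -0.0856457 ,  0.49242653],
       [-0.99971008,  0.0171322 , -0.0169185 , -0.03071352],
       [-0.01538613,  0.08593421,  0.996182  ,  0.9162472 ],
       [ 0.        ,  0.        ,  0.        ,  1.        ]])}
{'camera_matrix': array([[420.26848276,   0.        , 262.08839432],
       [  0.        , 420.26848276, 188.52164101],
       [  0.        ,   0.        ,   1.        ]]), 'cam_to_world': array([[ 0.98192163,  0.12745906, -0.13994319,  0.4117218 ],
       [-0.1890465 ,  0.62301862, -0.75901859, -0.79210533],
       [-0.00955658,  0.77175254,  0.63585115,  0.73645288],
       [ 0.        ,  0.        ,  0.        ,  1.        ]])}
0.011 {'time_s': 0.1, 'q': array([-1.40729993e+00,  1.81470368e-01,  1.60787847e+00, -2.68363706e-05,
        1.35377994e+00, -2.06298838e-01]), 'dq': array([-6.45792040e-05,  1.51795351e-05, -1.90569367e-03,  1.24040917e-03,
        2.47684947e-04, -7.32403848e-04]), 'joint_efforts': array([ 7.06129395e-04, -4.45874441e+01, -3.52239203e+01, -3.59929672e-04,
        4.09790329e-03, -7.27637001e-06]), 'eef_pos': array([ 0.20775177, -0.53566296,  0.24148646]), 'eef_rot': array([-7.68164101e-04,  9.82954255e-01,  1.83848695e-01,  3.33792861e-06]), 'wrist_force': array([ 0.4435151 ,  0.38916815, -0.00444356]), 'torque': array([-0.02023064, -0.04117916,  0.0287189 ]), 'grasp_force': 0.0, 'opening': 1.0053029562731577}
```

View pics/top0.png

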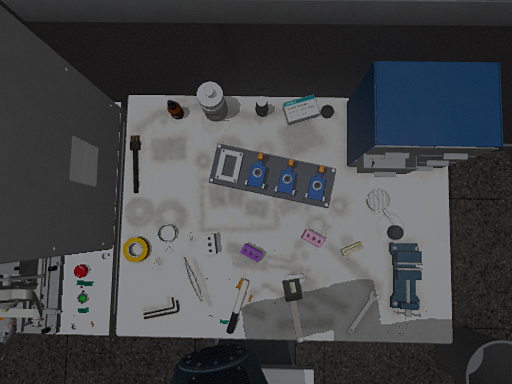

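View pics/side0.png

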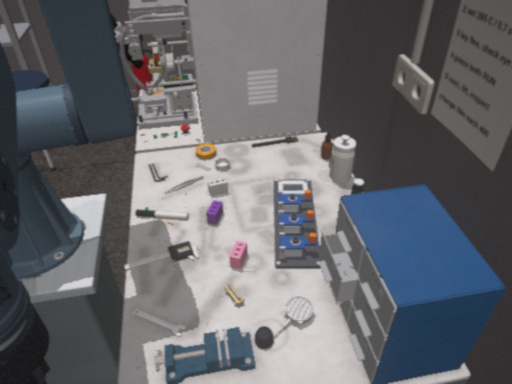

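The top view shows three candidates for the block: grey (213,242), purple (253,252) and pink (313,237). The grey one fits, being light-grey with dimples. The fixture has its nest at (228,165) and bolt heads at (258,173), (287,179) and (317,185). The cup is at (168,233) and the blade at (351,248). The side view agrees, with the grey block at (218,187). I'll confirm with one enlarged crop.

```bash
cat > lib.py <<'E'
import numpy as np, cv2
from bench import ctrl
def ray(n,u,v,z):
    m=ctrl.camera_model(n);K=m["camera_matrix"];T=m["cam_to_world"]
    d=np.linalg.inv(K)@[u,v,1]; d=T[:3,:3]@(d*[1,-1,-1]); o=T[:3,3]
    return (o+d*(z-o[2])/d[2])
def proj(n,P):
    m=ctrl.camera_model(n);K=m["camera_matrix"];T=m["cam_to_world"]
    c=(np.atleast_2d(P)-T[:3,3])@T[:3,:3]*[1,-1,-1]; p=c@K.T
    return p[:,:2]/p[:,2:]
E
python3 - <<'E'
import cv2
i=cv2.imread("pics/top0.png"); 
a=cv2.resize(i[140:215,205:340],None,fx=5.6,fy=5.6,interpolation=cv2.INTER_CUBIC)[:400,:756]
b=cv2.resize(i[225:262,190:325],None,fx=5.6,fy=5.6,interpolation=cv2.INTER_CUBIC)[:200,:756]
c=cv2.vconcat([a,b]);cv2.imwrite("pics/crop0.png",c[:600]);print(c.shape,a.shape)
E
```

```text
(600, 756, 3) (400, 756, 3)
```

View pics/crop0.png

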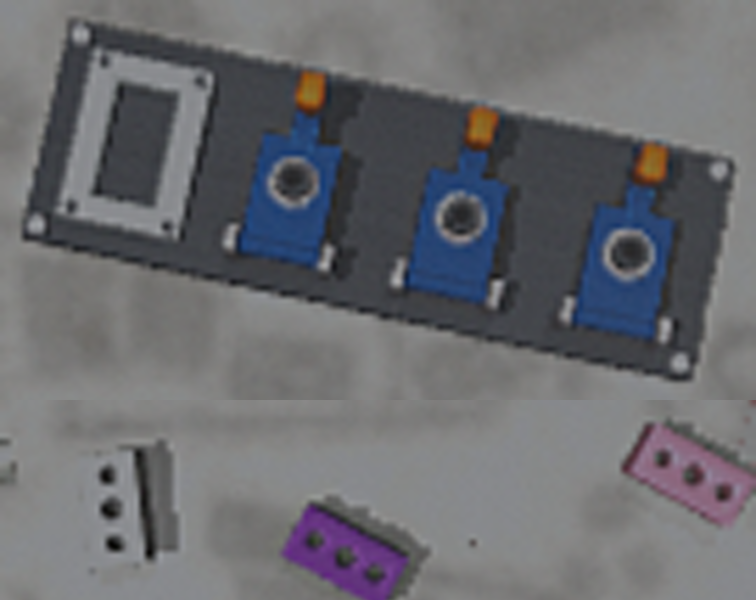

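The crop confirms it. The grey block has three dark dimples at crop (108,475), (112,509) and (115,543). The pocket, bar corners and heads are also clear.

```bash
cat >> lib.py <<'E'
def fx(p,L):
    x,y,a=p;c,s=np.cos(a),np.sin(a);L=np.atleast_2d(L)
    return np.c_[x+c*L[:,0]-s*L[:,1], y+s*L[:,0]+c*L[:,1], L[:,2]]
E
python3 - <<'E'
from lib import *
from scipy.optimize import least_squares
px=lambda P,o:(np.array(P)+.5)/5.6-.5+o
A=px([(70,18),(735,158),(690,380),(24,238),(294,181),(461,215),(629,252),(117,83),(180,92),(157,205),(93,190)],[205,140])
h=.052;L=np.array([(.052,.156,.01),(.052,-.156,.01),(-.052,-.156,.01),(-.052,.156,.01)]+[(-999,y,.052) for y in(.0375,-.0375,-.1125)]+[(sx*.0268,.1125+sy*.0143,.018) for sx,sy in((1,1),(1,-1),(-1,-1),(-1,1))])
def f(p,full=False):
    l=L.copy(); l[4:7,0]=p[3]
    r=proj("top",fx(p[:3],l))-A
    return r if full else r.ravel()
s=least_squares(f,[.58,0,-.2,0],loss='soft_l1')
print(s.x); print(f(s.x,True).round(2)); print("nest",fx(s.x[:3],[0,.1125,.01]))
print("heads",fx(s.x[:3],[(s.x[3],y,.052) for y in(.0375,-.0375,-.1125)]))
D=px([(108,75),(112,109),(115,143)],[190,225]); W=np.array([ray("top",*d,.038) for d in D]);print("block",W)
d=W[0]-W[2];print(np.linalg.norm(d),np.degrees(np.arctan2(d[1],d[0])))
i=ctrl.camera("side");
c=cv2.resize(i[170:275,190:330],None,fx=5.6,fy=5.6,interpolation=cv2.INTER_CUBIC);cv2.imwrite("pics/crop1.png",c);print(c.shape)
E
```

```text
[ 0.62986468 -0.05201893 -0.19468392 -0.00704504]
[[ 0.03 -0.12]
 [ 0.35 -0.12]
 [ 0.42  0.04]
 [-0.73 -0.28]
 [-0.2  -0.13]
 [ 0.12  0.19]
 [ 0.44  0.01]
 [ 0.21 -0.63]
 [-0.1   0.07]
 [-0.56  0.29]
 [-0.13  0.63]]
nest [[0.65162853 0.05835581 0.01      ]]
heads [[ 0.63020734 -0.01386444  0.052     ]
 [ 0.61569811 -0.08744761  0.052     ]
 [ 0.60118887 -0.16103077  0.052     ]]
block [[0.46717226 0.10072103 0.038     ]
 [0.45248267 0.09853005 0.038     ]
 [0.43782804 0.09678153 0.038     ]]
0.029607485333938748 7.646314306133646
(588, 784, 3)
```

View pics/crop1.png

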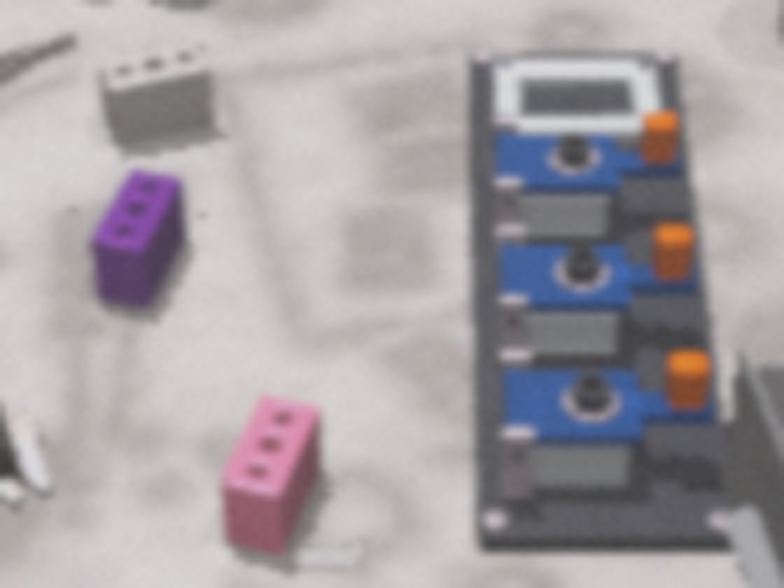

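The side crop shows block dimples at (123,71), (153,63) and (186,56), head tops at (573,145), (582,260) and (591,385), and the pocket rim at (522..636, 80..117). I'll cross-check these against the top view.

```bash
cat >> lib.py <<'E'
from scipy.spatial.transform import Rotation as R
def st():
    o=ctrl.get_obs();q=o["eef_rot"];return np.array(o["eef_pos"]),R.from_quat([*q[1:],q[0]]),o
def to(p,yaw,pitch=0):  # yaw of tool x (deg); shift in fractions, after the turn
    pos,Rt,o=st(); G=R.from_euler('ZY',[yaw,pitch],degrees=True)*R.from_euler('x',180,degrees=True)
    rv=(Rt.inv()*G).as_rotvec(); print("turn frac",(rv/np.pi).round(4),"shift after turn",(G.inv().apply(np.array(p)-pos)/.3).round(4),"shift now",(Rt.inv().apply(np.array(p)-pos)/.3).round(4))
E
python3 - <<'E'
from lib import *
px=lambda P,o:(np.array(P)+.5)/5.6-.5+o
o=[190,170]
for n,P,z in(("block",[(123,71),(153,63),(186,56)],.038),("heads",[(573,145),(582,260),(591,385)],.052),("pocket",[(522,80),(630,80),(636,117),(525,117)],.018)):
    W=np.array([ray("side",*p,z) for p in px(P,o)]);print(n,W.round(4).tolist(),W.mean(0).round(4))
to([.4525,.0985,.13],7.6)
E
```

```text
block [[0.4384, 0.0944, 0.038], [0.453, 0.0977, 0.038], [0.4692, 0.0999, 0.038]] [0.4535 0.0973 0.038 ]
heads [[0.6305, -0.017, 0.052], [0.616, -0.0907, 0.052], [0.6016, -0.162, 0.052]] [ 0.616  -0.0899  0.052 ]
pocket [[0.6289, 0.0737, 0.018], [0.6803, 0.0632, 0.018], [0.6757, 0.0355, 0.018], [0.6239, 0.046, 0.018]] [0.6522 0.0546 0.018 ]
turn frac [-0.0004 -0.      0.0755] shift after turn [ 1.0882 -1.9876  0.372 ] shift now [ 1.5246 -1.6758  0.3746]
```

```bash
python3 -m handwheel '[[0,0,0.037,0,0,0,0.8],[0,0,0.037,0,0,0,0.8],[0,0,0,0.07,-0.128,0.02,0.8],[0,0,0,0.07,-0.128,0.02,0.8],[0,0,0,0.07,-0.128,0.02,0.8],[0,0,0,0.07,-0.128,0.02,0.8],[0,0,0,0.07,-0.128,0.02,0.8],[0,0,0,0.07,-0.128,0.02,0.8]]'; python3 -m handwheel '[[0,0,0,0.07,-0.128,0.02,0.8],[0,0,0,0.07,-0.128,0.02,0.8],[0,0,0,0.07,-0.128,0.02,0.8],[0,0,0,0.07,-0.128,0.02,0.8],[0,0,0,0.07,-0.128,0.02,0.8],[0,0,0,0.07,-0.128,0.02,0.8],[0,0,0,0.07,-0.128,0.02,0.8],[0,0,0,0.07,-0.128,0.02,0.8]]'; python3 -c "
from lib import *
to([.453,.098,.024],8); print(st()[2]['q'])"
```

```text
time_s: 0.95
eef_pos: [0.3013, -0.2889, 0.2059]
eef_rot: [-0.0, 0.998, 0.068, 0.0]
wrist_force: [0.4, -1.4, 0.2]
opening: 0.798
grasp_force: 0.0
time_s: 1.75
eef_pos: [0.4257, 0.0386, 0.1581]
eef_rot: [0.0, 0.998, 0.069, 0.0]
wrist_force: [1.3, -0.4, 0.5]
opening: 0.802
grasp_force: 0.0
turn frac [ 0.0001 -0.0001 -0.0007] shift after turn [ 0.1175 -0.1835  0.4471] shift now [ 0.1169 -0.1839  0.4471]
[-1.88759356e-01 -5.97491888e-02  2.04346634e+00 -1.20421896e-04
  1.15734217e+00  1.24455729e+00]
```

```bash
python3 -m handwheel '[[0,0,0,0.06,-0.092,0,0.6],[0,0,0,0.058,-0.092,0,0.6],[0,0,0,0,0,0.1,0.6],[0,0,0,0,0,0.1,0.6],[0,0,0,0,0,0.1,0.6],[0,0,0,0,0,0.05,0.6],[0,0,0,0,0,0,0.6],[0,0,0,0,0,0,0.6]]';  python3 -c "
from lib import *
to([.453,.098,.024],8); c=ctrl.camera('side')[110:230,140:300];cv2.imwrite('pics/pre.png',cv2.resize(c,None,fx=5,fy=5,interpolation=cv2.INTER_CUBIC))"
```

```text
time_s: 2.55
eef_pos: [0.453, 0.0962, 0.0534]
eef_rot: [-0.0, 0.998, 0.069, -0.0]
wrist_force: [1.3, -0.3, 0.2]
opening: 0.601
grasp_force: 0.0
turn frac [-0.      0.0002 -0.0007] shift after turn [ 0.0009 -0.006   0.0981] shift now [ 0.001  -0.006   0.0981]
```

View pics/pre.png

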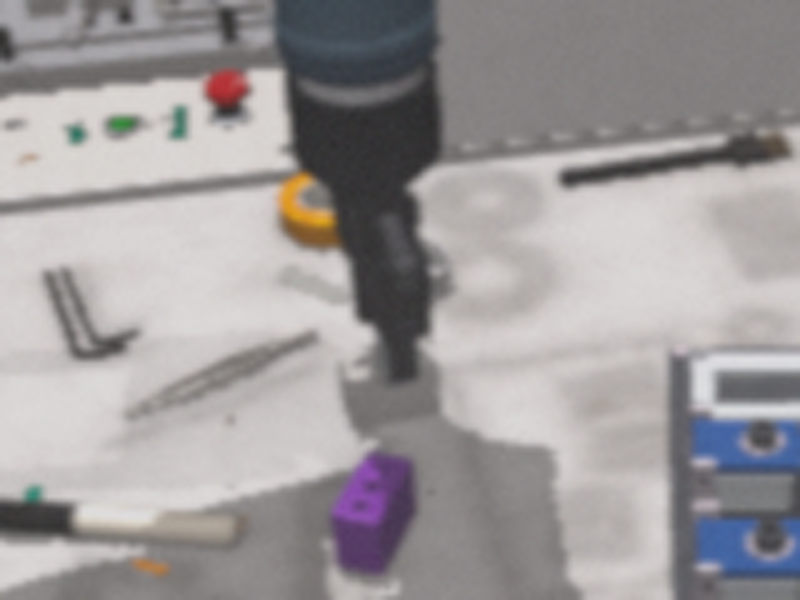

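The finger is above the grey block near crop (402,370), about centred along its length. Next I descend, grip and lift.

```bash
python3 -m handwheel '[[0,0,0,0,-0.006,0.05,0.6],[0,0,0,0,0,0.048,0.6],[0,0,0,0,0,0,0.6],[0,0,0,0,0,0,0.1],[0,0,0,0,0,0,0.1],[0,0,0,0,0,0,0.1],[0,0,0,0,0,0,0.1],[0,0,0,0,0,0,0.1]]';  python3 -m handwheel '[[0,0,0,0,0,0,0.1],[0,0,0,0,0,0,0.1],[0,0,0,0,0,-0.05,0.1],[0,0,0,0,0,-0.1,0.1],[0,0,0,0,0,-0.1,0.1],[0,0,0,0,0,-0.05,0.1],[0,0,0,0,0,0,0.1],[0,0,0,0,0,0,0.1]]'; python3 -c "
from lib import *
i=ctrl.camera('top');j=ctrl.camera('side')
p=st()[0];print(p);to([.652,.0565,.11],-11.15)
u=proj('top',p)[0].astype(int);v=proj('side',p)[0].astype(int);print(u,v)
c=lambda i,u:cv2.resize(i[u[1]-35:u[1]+35,u[0]-35:u[0]+35],(400,400),interpolation=cv2.INTER_CUBIC)
cv2.imwrite('pics/held.png',cv2.hconcat([c(i,u),c(j,v)]))"
```

```text
time_s: 3.4
eef_pos: [0.4541, 0.098, 0.0254]
eef_rot: [0.0, 0.998, 0.069, 0.001]
wrist_force: [-1.6, 0.6, 7.3]
opening: 0.281
grasp_force: 60.0
time_s: 4.2
eef_pos: [0.4526, 0.0979, 0.1138]
eef_rot: [0.0, 0.998, 0.069, 0.0]
wrist_force: [0.3, -1.0, -2.9]
opening: 0.278
grasp_force: 59.1
[0.45169073 0.09795618 0.11269441]
turn frac [0.     0.0007 0.1056] shift after turn [0.6818 0.0065 0.009 ] shift now [0.6425 0.2283 0.0075]
[204 245] [214 158]
```

View pics/held.png

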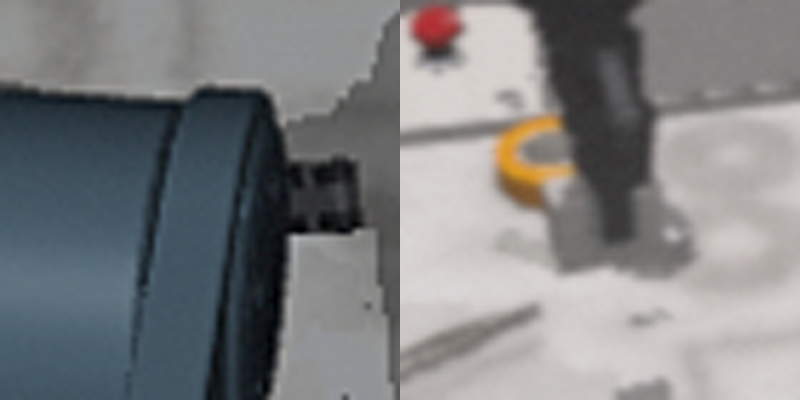

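```bash
python3 -m handwheel '[[0,0,0.0352,0,0,0,0.1],[0,0,0.0352,0,0,0,0.1],[0,0,0.0352,0,0,0,0.1],[0,0,0,0.13,0,0,0.1],[0,0,0,0.14,0,0,0.1],[0,0,0,0.14,0,0,0.1],[0,0,0,0.14,0,0,0.1],[0,0,0,0.12,0.006,0,0.1]]';  python3 -m handwheel '[[0,0,0,0,0,0.05,0.1],[0,0,0,0,0,0.05,0.1],[0,0,0,0,0,0.03,0.1],[0,0,0,0,0,0,0.1],[0,0,0,0,0,0,0.1],[0,0,0,0,0,0,0.1],[0,0,0,0,0,0,0.1],[0,0,0,0,0,0,0.1]]'; python3 -c "
from lib import *
i=ctrl.camera('top');j=ctrl.camera('side')
p=st()[0];print(p);to([.652,.0565,.06],-11.15)
a=np.radians(-11.15);k=np.array([(x*.025,y*.0125,z) for z in(-.0254,.0126) for x,y in((1,1),(1,-1),(-1,-1),(-1,1))])
W=fx([*p[:2],a],k);W[:,2]+=p[2]
N=fx([.652,.0565,a],[(x*.0268,y*.0143,.018) for x,y in((1,1),(1,-1),(-1,-1),(-1,1))])
out=[]
for n,im in(('top',i),('side',j)):
    c=proj(n,p)[0].astype(int)-[40,30]; s=5
    im=cv2.resize(im[c[1]:c[1]+80,c[0]:c[0]+80],(400,400),interpolation=cv2.INTER_CUBIC)
    for P,col in((W[:4],(0,0,255)),(W[4:],(0,255,255)),(N,(0,255,0))):
        q=((proj(n,P)-c+.5)*s).astype(np.int32);cv2.polylines(im,[q],True,col,1)
    out.append(im)
cv2.imwrite('pics/hover.png',cv2.hconcat(out))"
```

```text
time_s: 5.1
eef_pos: [0.6505, 0.0569, 0.1116]
eef_rot: [-0.0, 0.995, -0.097, -0.001]
wrist_force: [0.5, -0.3, -1.2]
opening: 0.279
grasp_force: 59.2
time_s: 5.9
eef_pos: [0.65, 0.0574, 0.0758]
eef_rot: [-0.0, 0.995, -0.097, 0.001]
wrist_force: [0.0, 0.1, -2.1]
opening: 0.276
grasp_force: 59.1
[0.64984657 0.05737095 0.07543435]
turn frac [-0.     -0.0003  0.0001] shift after turn [0.0076 0.0015 0.0514] shift now [0.0076 0.0015 0.0515]
```

View pics/hover.png

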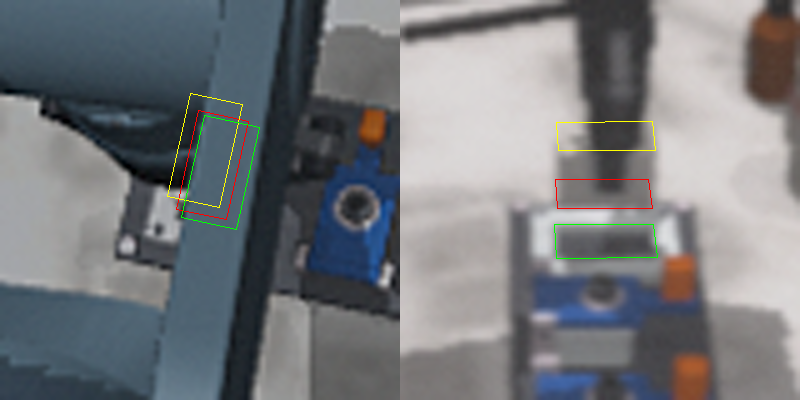

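The side view on the right shows the block hovering behind and above the pocket. The predicted wireframe matches it, with its front face at about 555..655. I'll measure the edges numerically.

```bash
python3 -c "
from lib import *
p=st()[0]; j=ctrl.camera('side').mean(2)
a=np.radians(-11.15)
for n,z in(('b',-.0254),('m',-.012),):
    W=fx([*p[:2],a],[(s*.025,-.0125,0) for s in(-1,1)]);W[:,2]=p[2]+z;q=proj('side',W);print(n,q.round(1).tolist())
    r=int(q[:,1].mean());
    for rr in(r-2,r):print(rr,[(c,int(j[rr,c])) for c in range(int(q[0,0])-6,int(q[1,0])+8)])
N=fx([.652,.0565,a],[(s*.0268,t*.0143,.018) for s,t in((-1,1),(1,1),(1,-1),(-1,-1))]);q=proj('side',N);print(q.round(1).tolist())
r=int(q[:,1].mean());print(r,[(c,int(j[r,c])) for c in range(int(q[0,0])-4,int(q[1,0])+6)])
c=int(q[:,0].mean())+4;print('col',c,[(r,int(j[r,c])) for r in range(int(q[0,1])-6,int(q[2,1])+6)])
c=int(q[:,0].mean())-7;print('col',c,[(r,int(j[r,c])) for r in range(int(q[0,1])-6,int(q[2,1])+6)])
"
```

```text
b [[282.9, 180.2], [301.9, 180.1]]
178 [(276, 182), (277, 180), (278, 182), (279, 189), (280, 192), (281, 194), (282, 181), (283, 153), (284, 127), (285, 118), (286, 118), (287, 117), (288, 116), (289, 116), (290, 113), (291, 109), (292, 109), (293, 109), (294, 109), (295, 108), (296, 111), (297, 115), (298, 114), (299, 117), (300, 118), (301, 128), (302, 155), (303, 183), (304, 195), (305, 195), (306, 197), (307, 201), (308, 205)]
180 [(276, 172), (277, 162), (278, 154), (279, 156), (280, 157), (281, 165), (282, 168), (283, 159), (284, 146), (285, 145), (286, 144), (287, 149), (288, 149), (289, 150), (290, 149), (291, 151), (292, 150), (293, 148), (294, 138), (295, 125), (296, 123), (297, 134), (298, 134), (299, 126), (300, 122), (301, 129), (302, 140), (303, 149), (304, 145), (305, 143), (306, 152), (307, 163), (308, 178)]
m [[283.0, 176.2], [302.2, 176.1]]
174 [(277, 206), (278, 204), (279, 202), (280, 203), (281, 200), (282, 186), (283, 161), (284, 134), (285, 121), (286, 121), (287, 119), (288, 118), (289, 113), (290, 100), (291, 82), (292, 65), (293, 59), (294, 58), (295, 65), 
[... 742 characters left out ...]
7, 101), (288, 99), (289, 100), (290, 101), (291, 99), (292, 96), (293, 83), (294, 82), (295, 83), (296, 83), (297, 84), (298, 85), (299, 83), (300, 83), (301, 95), (302, 142), (303, 191), (304, 216), (305, 219), (306, 208), (307, 166)]
col 296 [(177, 97), (178, 111), (179, 113), (180, 123), (181, 149), (182, 154), (183, 154), (184, 129), (185, 105), (186, 83), (187, 72), (188, 72), (189, 75), (190, 102), (191, 136), (192, 142), (193, 131), (194, 101), (195, 85)]
col 285 [(177, 119), (178, 118), (179, 117), (180, 145), (181, 199), (182, 211), (183, 193), (184, 147), (185, 117), (186, 102), (187, 95), (188, 94), (189, 94), (190, 106), (191, 136), (192, 147), (193, 139), (194, 105), (195, 79)]
```

The block edges match the prediction to about 0.2 px, and the pocket sits at (0.652, 0.0562). I'll correct and lower to just above the rim.

```bash
python3 -m handwheel '[[0,0,0,0.0078,0.0025,0,0.1],[0,0,0,0,0,0.04,0.1],[0,0,0,0,0,0.03,0.1],[0,0,0,0,0,0.02,0.1],[0,0,0,0,0,0.01,0.1],[0,0,0,0,0,0,0.1],[0,0,0,0,0,0,0.1],[0,0,0,0,0,0,0.1]]'; python3 -c "
from lib import *
p,_,o=st();print(p,o['wrist_force']);to([.652,.0562,.0354],-11.15)"
```

```text
time_s: 6.85
eef_pos: [0.652, 0.0561, 0.0451]
eef_rot: [-0.0, 0.995, -0.097, 0.0]
wrist_force: [-0.7, -0.0, -1.8]
opening: 0.278
grasp_force: 59.1
[0.65203149 0.05613654 0.04510846] [-0.74188222 -0.0292855  -1.81063244]
turn frac [-0.     -0.0002  0.0001] shift after turn [-0.0001 -0.0002  0.0324] shift now [-0.0002 -0.0002  0.0324]
```

```bash
python3 -m handwheel '[[0,0,0,0,0,0.006,0.1],[0,0,0,0,0,0.006,0.1],[0,0,0,0,0,0.006,0.1],[0,0,0,0,0,0.006,0.1],[0,0,0,0,0,0.006,0.1],[0,0,0,0,0,0,0.1],[0,0,0,0,0,0,0.1],[0,0,0,0,0,0,0.1]]'
```

```text
time_s: 7.65
eef_pos: [0.6534, 0.0561, 0.0429]
eef_rot: [0.0, 0.995, -0.097, 0.001]
wrist_force: [-17.5, 1.1, 40.2]
opening: 0.281
grasp_force: 65.2
```

```bash
python3 -c "
from lib import *
p,Rt,o=st();print(o['torque'],o['wrist_force'],Rt.as_rotvec(),p); to([.652,.0562,.0354],-11.15)
c=proj('side',[p])[0].astype(int);j=ctrl.camera('side')[c[1]-30:c[1]+30,c[0]-40:c[0]+40];i=ctrl.camera('top')[125:205,190:270]
cv2.imwrite('pics/stuck.png',cv2.resize(j,(800,600),interpolation=cv2.INTER_CUBIC))"; python3 -m handwheel '[[0,0,0,0,0,-0.02,0.1],[0,0,0,0,0,-0.02,0.1],[0,0,0,0,0,0,0.1],[0,0,0,0,0,0,0.1],[0,0,0,0,0,0,0.1],[0,0,0,0,0,0,0.1],[0,0,0,0,0,0,0.1],[0,0,0,0,0,0,0.1]]'; python3 -c "
from lib import *
p,Rt,o=st();print(o['torque'],o['wrist_force'],p)"
```

```text
[-0.40270846  3.15086514 -0.25235428] [-17.52425192   1.08102284  40.19501141] [ 3.12598106 -0.30406845  0.00440017] [0.65336489 0.05606184 0.0428963 ]
turn frac [ 0.0002 -0.0009  0.0002] shift after turn [-0.0046  0.0004  0.025 ] shift now [-0.0046  0.0004  0.025 ]
time_s: 8.55
eef_pos: [0.6516, 0.0562, 0.0476]
eef_rot: [-0.0, 0.995, -0.097, -0.0]
wrist_force: [0.2, 0.1, -2.1]
opening: 0.28
grasp_force: 59.4
[ 0.04617369 -0.03223378  0.00026055] [ 0.16078066  0.11698559 -2.05324522] [0.65161342 0.05619078 0.04755524]
```

View pics/stuck.png

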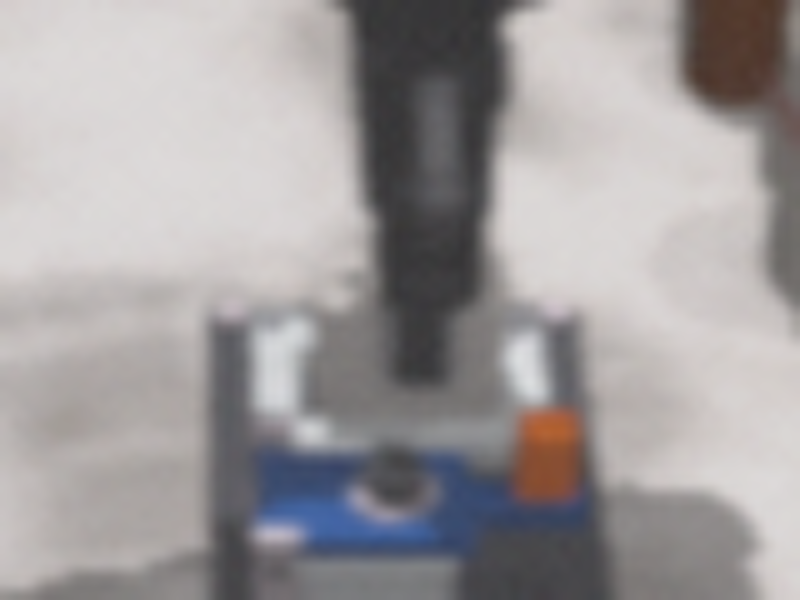

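The block's front bottom edge lies on the near rim at about (410,420). The moment about x (lever about −13 mm) also puts the contact on the −y side. So the nest is about 2 mm further left, as the top view gave. I'll shift tool −y by 2 mm.

```bash
python3 -m handwheel '[[0,0,0,0.001,-0.0067,0,0.1],[0,0,0,0,0,0,0.1],[0,0,0,0,0,0.007,0.1],[0,0,0,0,0,0.007,0.1],[0,0,0,0,0,0.007,0.1],[0,0,0,0,0,0.005,0.1],[0,0,0,0,0,0,0.1],[0,0,0,0,0,0,0.1]]'; python3 -c "
from lib import *
p,Rt,o=st();print(o['torque'],o['wrist_force'],p)"
```

```text
time_s: 9.35
eef_pos: [0.6525, 0.0585, 0.0398]
eef_rot: [-0.0, 0.995, -0.097, 0.0]
wrist_force: [2.0, 4.0, -3.7]
opening: 0.282
grasp_force: 59.3
[ 0.61893391 -0.38568889  0.06201513] [ 2.03146394  4.03734185 -3.66136567] [0.652538   0.05848241 0.03982869]
```

It's in, with only a light side force. I'll ease it 0.6 mm further left, seat it and release.

```bash
python3 -m handwheel '[[0,0,0,0,-0.002,0.004,0.1],[0,0,0,0,0,0.004,0.1],[0,0,0,0,0,0.004,0.1],[0,0,0,0,0,0.002,0.1],[0,0,0,0,0,0,0.1],[0,0,0,0,0,0,0.1],[0,0,0,0,0,0,0.1],[0,0,0,0,0,0,0.1]]'; python3 -c "
from lib import *
p,Rt,o=st();print(o['torque'],o['wrist_force'],p)"
```

```text
time_s: 10.15
eef_pos: [0.6524, 0.0586, 0.0358]
eef_rot: [0.0, 0.995, -0.097, -0.0]
wrist_force: [-0.0, 0.6, -2.7]
opening: 0.278
grasp_force: 59.5
[ 0.16923698 -0.01693637 -0.03250755] [-0.02926775  0.60192692 -2.69799515] [0.6523958  0.05860566 0.03576826]
```

```bash
python3 -m handwheel '[[0,0,0,0,0,0.002,0.1],[0,0,0,0,0,0,0.1],[0,0,0,0,0,0,0.3],[0,0,0,0,0,0,0.4],[0,0,0,0,0,0,0.5],[0,0,0,0,0,0,0.5],[0,0,0,0,0,0,0.5],[0,0,0,0,0,0,0.5]]';python3 -m handwheel '[[0,0,0,0,0,0,0.5],[0,0,0,0,0,-0.03,0.5],[0,0,0,0,0,-0.08,0.5],[0,0,0,0,0,-0.08,0.5],[0,0,0,0,0,-0.08,0.5],[0,0,0,0,0,-0.03,0.5],[0,0,0,0,0,0,0.5],[0,0,0,0,0,0,0.5]]'; python3 -c "
from lib import *
p,Rt,o=st();print(o['wrist_force'],p)
i=ctrl.camera('top');j=ctrl.camera('side')
c=lambda i,u:cv2.resize(i[u[1]-30:u[1]+30,u[0]-40:u[0]+40],(400,300),interpolation=cv2.INTER_CUBIC)
u,v=[proj(n,[.652,.0585,.03])[0].astype(int) for n in('top','side')]
cv2.imwrite('pics/placed.png',cv2.hconcat([c(i,u),c(j,v)]))"
```

```text
time_s: 10.95
eef_pos: [0.6526, 0.0586, 0.0353]
eef_rot: [0.0, 0.995, -0.097, 0.0]
wrist_force: [0.2, -0.7, 0.4]
opening: 0.5
grasp_force: 0.0
time_s: 11.75
eef_pos: [0.652, 0.0587, 0.1246]
eef_rot: [0.0, 0.995, -0.097, -0.0]
wrist_force: [-0.5, 0.4, -0.3]
opening: 0.502
grasp_force: 0.0
[-0.52885516  0.40174097 -0.33357626] [0.65204224 0.05868796 0.1245539 ]
```

View pics/placed.png

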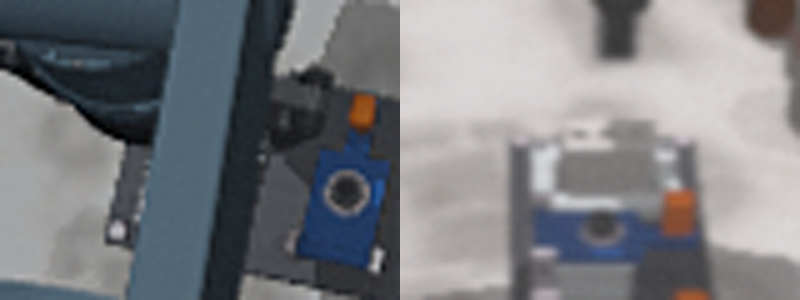

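The side view shows the block seated flat in the pocket at (605,170) and let go. Next I close the fingers and go above the first head.

```bash
python3 -m handwheel '[[0,0,0,-0.007,0.08,0,0],[0,0,0,-0.007,0.085,0,0],[0,0,0,-0.008,0.085,0,0],[0,0,0,0,0,0.06,0],[0,0,0,0,0,0.06,0],[0,0,0,0,0,0.04,0],[0,0,0,0,0,0,0],[0,0,0,0,0,0,0]]'; python3 -c "
from lib import *
p,Rt,o=st();print(o['wrist_force'],p,o['opening'])
to([.631,-.0137,.0595],-11.15)"
```

```text
time_s: 12.65
eef_pos: [0.6314, -0.0134, 0.0768]
eef_rot: [-0.0, 0.995, -0.097, -0.001]
wrist_force: [0.7, 0.4, 1.1]
opening: -0.004
grasp_force: 0.0
[0.68437237 0.42949042 1.11010021] [ 0.63137139 -0.01338078  0.07680984] -0.003776455928351696
turn frac [-0.      0.0004  0.0002] shift after turn [-0.001   0.0013  0.0577] shift now [-0.0009  0.0013  0.0577]
```

```bash
python3 -m handwheel '[[0,0,0,0,0,0.02,0],[0,0,0,0,0,0.014,0],[0,0,0,0,0,0.006,0],[0,0,0,0,0,0.006,0],[0,0,0,0,0,0.006,0],[0,0,0,0,0,0.005,0],[0,0,0,0,0,0,0],[0,0,0,0,0,0,0]]'
```

```text
time_s: 13.45
eef_pos: [0.6317, -0.0136, 0.0605]
eef_rot: [-0.0, 0.995, -0.097, 0.0]
wrist_force: [-2.2, 0.6, 3.2]
opening: -0.001
grasp_force: 1.8
```

Force is only 3.2 N at 2.5 mm below the nominal top. I'll push a bit more to tell them apart.

```bash
python3 -m handwheel '[[0,0,0,0,0,0.003,0],[0,0,0,0,0,0.003,0],[0,0,0,0,0,0,0],[0,0,0,0,0,0,0],[0,0,0,0,0,0,0],[0,0,0,0,0,0,0],[0,0,0,0,0,0,0],[0,0,0,0,0,0,0]]'
```

```text
time_s: 14.25
eef_pos: [0.6317, -0.0136, 0.059]
eef_rot: [0.0, 0.995, -0.097, 0.0]
wrist_force: [-3.0, 1.1, 7.3]
opening: 0.0
grasp_force: 3.6
```

It sank 4 mm in total (0.063 to 0.059) with little force, so the first clamp, next to the nest, has the loose bolt. I'll back off, locate its tab in the first pictures, and move over it.

```bash
python3 -m handwheel '[[0,0,0,0,0,-0.02,0],[0,0,0,0,0,-0.05,0],[0,0,0,0,0,-0.06,0],[0,0,0,0.06,0,0,0.4],[0,0,0,0.06,0,0,0.4],[0,0,0,0,0,0,0.4],[0,0,0,0,0,0,0.4],[0,0,0,0,0,0,0.4]]'; python3 -c "
from lib import *
i=cv2.imread('pics/top0.png');h=cv2.cvtColor(i,cv2.COLOR_BGR2HSV);m=cv2.inRange(h,(8,130,100),(22,255,255))[140:180,205:340]
n,l,s,c=cv2.connectedComponentsWithStats(m)
for k in range(1,n):
  if s[k,4]>8: print(s[k,4],c[k]+[205,140],ray('top',*(c[k]+[205,140]),.062).round(4))
print(fx([.631,-.0137,-.1947],[.038,0,0]))
to([.6686,-.0211,.048],-11.15)"
```

```text
time_s: 15.05
eef_pos: [0.666, -0.0204, 0.0972]
eef_rot: [-0.0, 0.995, -0.097, -0.001]
wrist_force: [0.5, -0.4, 0.5]
opening: 0.401
grasp_force: 0.0
27 [260.07407407 155.55555556] [ 0.6684 -0.021   0.062 ]
26 [290.61538462 161.84615385] [ 0.6541 -0.095   0.062 ]
28 [321.14285714 168.64285714] [ 0.6387 -0.1685  0.062 ]
[[ 0.66828202 -0.02105194  0.        ]]
turn frac [-0.      0.0004  0.0001] shift after turn [0.0091 0.0007 0.1638] shift now [0.0093 0.0007 0.1638]
```

```bash
python3 -m handwheel '[[0,0,0,0.009,0.001,0,0.4],[0,0,0,0,0,0.05,0.4],[0,0,0,0,0,0.05,0.4],[0,0,0,0,0,0.04,0.4],[0,0,0,0,0,0.024,0.4],[0,0,0,0,0,0,0.4],[0,0,0,0,0,0,0.4],[0,0,0,0,0,0,0.4]]';python3 -m handwheel '[[0,0,0,0,0,0,0],[0,0,0,0,0,0,0],[0,0,0,0,0,0,0],[0,0,0,0,0,0,0],[0,0,0,0,0,0,0],[0,0,0,0,0,0,0],[0,0,0,0,0,0,0],[0,0,0,0,0,0,0]]'
```

```text
time_s: 15.85
eef_pos: [0.6701, -0.0215, 0.0489]
eef_rot: [0.0, 0.995, -0.097, 0.001]
wrist_force: [-0.6, 0.5, 0.4]
opening: 0.4
grasp_force: 0.0
time_s: 16.65
eef_pos: [0.6704, -0.0199, 0.0492]
eef_rot: [-0.001, 0.995, -0.097, 0.001]
wrist_force: [1.7, 5.5, 1.4]
opening: 0.125
grasp_force: 60.7
```

Gripped. Now the first half of the swing, with a small y correction.

```bash
python3 -m handwheel '[[0,0,0,0,-0.004,0,0],[0,0.016,0,-0.002,0,-0.0115,0],[0,0.016,0,-0.002,0,-0.0115,0],[0,0.016,0,-0.002,0,-0.0115,0],[0,0.016,0,-0.002,0,-0.0115,0],[0,0.016,0,-0.002,0,-0.0115,0],[0,0.016,0,-0.002,0,-0.0115,0],[0,0,0,0,0,0,0]]'; cat > arc.py <<'E'
from lib import *
p,Rt,o=st();a=-.1947;h=fx([.631,-.0137,a],[-.030,0,.038])[0]
z=Rt.as_matrix()[:,2];ex=np.array([np.cos(a),np.sin(a),0])
th=np.arctan2(z@ex,-z[2]);d=p-h;u=np.array([d@ex,d[2]])
g0=np.array([.069,.011]);
print("tool tilt",th,"pos angle",np.arctan2(u[1],u[0])-np.arctan2(g0[1],g0[0]),"radius",np.linalg.norm(u),"force",o['wrist_force'],o['grasp_force'])
E
python3 arc.py
```

```text
time_s: 17.45
eef_pos: [0.664, -0.0186, 0.0696]
eef_rot: [0.015, 0.984, -0.096, 0.151]
wrist_force: [2.6, 3.4, 1.0]
opening: 0.128
grasp_force: 60.6
tool tilt 0.30502963198177807 pos angle 0.3051831248434994 radius 0.07080937812359286 force [2.55528382 3.39019637 1.02596786] 60.55326372385025
```

```bash
python3 -m handwheel '[[0,0.016,0,-0.002,0,-0.0115,0],[0,0.016,0,-0.002,0,-0.0115,0],[0,0.016,0,-0.002,0,-0.0115,0],[0,0.016,0,-0.002,0,-0.0115,0],[0,0.016,0,-0.002,0,-0.0115,0],[0,0.016,0,-0.002,0,-0.0115,0],[0,0.016,0,-0.002,0,-0.0115,0],[0,0.016,0,-0.002,0,-0.0115,0]]'; python3 -m handwheel '[[0,0.016,0,-0.002,0,-0.0115,0],[0,0.016,0,-0.002,0,-0.0115,0],[0,0,0,0,0,0,0],[0,0,0,0,0,0,0],[0,0,0,0,0,0,0],[0,0,0,0,0,0,0],[0,0,0,0,0,0,0],[0,0,0,0,0,0,0]]';python3 arc.py; python3 -c "
from lib import *
j=ctrl.camera('side');v=proj('side',[.64,.0,.05])[0].astype(int)
cv2.imwrite('pics/open.png',cv2.resize(j[v[1]-45:v[1]+45,v[0]-60:v[0]+60],(800,600),interpolation=cv2.INTER_CUBIC))"
```

```text
time_s: 18.25
eef_pos: [0.6477, -0.0155, 0.0915]
eef_rot: [0.033, 0.934, -0.091, 0.344]
wrist_force: [-1.3, 8.4, 6.9]
opening: 0.125
grasp_force: 61.7
time_s: 19.05
eef_pos: [0.6408, -0.0136, 0.0969]
eef_rot: [0.04, 0.919, -0.092, 0.38]
wrist_force: [-8.2, -10.8, -6.3]
opening: 0.128
grasp_force: 60.6
tool tilt 0.7848002139572868 pos angle 0.8205674480183074 radius 0.07100352937837963 force [ -8.19442409 -10.84023271  -6.29592582] 60.558557733893394
```

View pics/open.png

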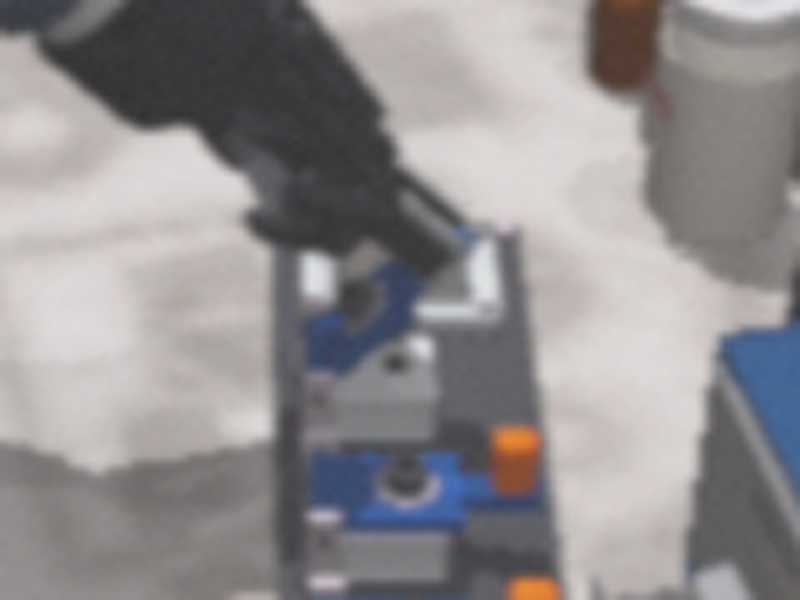

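The side view shows the loose cap swung to about 45° and held by its tab. The thread hole is at (395,360) and the block still sits in the nest, partly hidden. I'll let it settle, check the forces and then hand in.

```bash
python3 -m handwheel '[[0,0,0,0,0,0,0],[0,0,0,0,0,0,0],[0,0,0,0,0,0,0],[0,0,0,0,0,0,0],[0,0,0,0,0,0,0],[0,0,0,0,0,0,0],[0,0,0,0,0,0,0],[0,0,0,0,0,0,0]]';python3 arc.py; python3 -c "
from lib import *
o=st()[2];print(abs(o['dq']).max(),o['q'],o['torque'])"
```

```text
time_s: 19.9
eef_pos: [0.6408, -0.0135, 0.0969]
eef_rot: [0.04, 0.919, -0.092, 0.38]
wrist_force: [-6.7, -10.8, -6.4]
opening: 0.131
grasp_force: 60.6
tool tilt 0.7847597105552852 pos angle 0.8205765539529775 radius 0.07100011674059259 force [ -6.66928207 -10.83227158  -6.37629004] 60.56055799126625
0.0008668952354906174 [-0.20672487  0.24855409  2.10469638  0.42094819  0.00390037  1.14288304] [-0.92684814  1.84563547 -1.22161056]
```

It is still, but joint 5 is at its lower limit (0.004). I'll swing back about 0.09 rad for margin.

```bash
python3 -m handwheel '[[0,-0.01,0,0.001,0,0.0072,0],[0,-0.01,0,0.001,0,0.0072,0],[0,-0.01,0,0.001,0,0.0072,0],[0,0,0,0,0,0,0],[0,0,0,0,0,0,0],[0,0,0,0,0,0,0],[0,0,0,0,0,0,0],[0,0,0,0,0,0,0]]';python3 arc.py; python3 -c "
from lib import *
o=st()[2];print(abs(o['dq']).max(),o['q'],o['torque'])"
```

```text
time_s: 20.7
eef_pos: [0.6453, -0.0143, 0.0935]
eef_rot: [0.035, 0.934, -0.093, 0.343]
wrist_force: [-7.0, -17.8, -6.0]
opening: 0.128
grasp_force: 60.5
tool tilt 0.7045929817033796 pos angle 0.7414020195934978 radius 0.07093409429912824 force [ -6.95568892 -17.83077833  -5.96905132] 60.495403432287276
0.0025297137846232104 [-0.20798355  0.25697055  2.05082004  0.03660895  0.12929897  1.5260746 ] [-1.98689263  1.73779517 -1.74483739]
```

```bash
python3 -m handwheel '[[0,0,0,0,0.003,0,0],[0,0,0,0,0.003,0,0],[0,0,0,0,0,0,0],[0,0,0,0,0,0,0],[0,0,0,0,0,0,0],[0,0,0,0,0,0,0],[0,0,0,0,0,0,0],[0,0,0,0,0,0,0]]';python3 arc.py; python3 -c "
from bench import ctrl
print(ctrl.hand_in())"
```

```text
time_s: 21.5
eef_pos: [0.6451, -0.0145, 0.0936]
eef_rot: [0.034, 0.934, -0.092, 0.343]
wrist_force: [-4.6, -9.0, -7.5]
opening: 0.131
grasp_force: 60.4
tool tilt 0.7049120047258658 pos angle 0.7433162828807429 radius 0.07093421533699126 force [-4.64527652 -8.97340677 -7.54977911] 60.407894952222705
the job is handed in; nothing more can be done
None
```

The block is seated in the nest and let go, the first bolt I tapped (next to the nest) was the loose one so the other two were not tapped, and its cap is held open by the tab at about 0.72 rad; handed in at 21.5 s, no verdict returned.

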